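Start the loader's captive screw in its thread

ROBOT

A 6-joint arm with a two-finger parallel gripper is mounted at the origin on the work surface. World frame = base frame: x ahead of the robot, y to its left, z up, the work surface at z = 0. Lengths are in m, angles in rad, forces in N, time in s.
With the tool pointing down it reaches from about 0.35 to 0.775 m from the base axis. Payload 5.5 kg.
Tool frame: the origin (TCP) lies midway between the tips of the shut fingers; the grasp point (between the pads) lies 19 mm behind it (env.tcp_to_grasp is the distance from the TCP to the grasp point, in m); z points along the fingers, y is the direction in which the jaws open and shut (so a half turn about z gives the same grasp; the last joint's range is limited). The gripper opens to 85 mm and grips with 20 to 120 N. Pads are 22 mm wide; open, the fingers measure 114 mm over their backs; the gripper's body (76 mm by 85 mm) begins 54 mm behind the grasp point. The pads swing forward as they close: fully open they stand 13 mm farther back than shut.
Start: joints at [0.968, 0.313, 0.046, 1.304, 0, 1.431], TCP at [0.257, 0.515, 0.231] pointing down, gripper open.
Joint ranges: [-2.76, 2.76], [-0.86, 1.69], [-1.03, 1.26], [-2.2, 2.34], [-1.47, 1.5], [-3.14, 3.14]. Speed limits (rad/s): [2.57, 2.57, 3.14, 3.14, 3.14, 3.14].

INTERFACE

Orientations are given as a unit quaternion [w, x, y, z].
In Python, from workcell import get_state, viewer, hand_in, finder, env gives the robot as it stands.
- The arm moves only by the tool arm_command, never from a script. Its argument "motion" is a list of rows, each an object of numbers: "x", "y", "z": the shift along the tool's x, y, z in mm; "rx", "ry", "rz": the turn, a rotation vector about the tool's x, y, z in degrees; "hand": the closure, from -1 (fully open) to 1 (shut). A call has 1 to 10 rows; each row is the pose to reach, as a shift and turn from the pose commanded when the call began, along the tool's axes at that moment; what a row does not reach only later rows make up. A row lasts 1/8 s, in which the tool goes at most 62.5 mm and 10.7 degrees, less where a joint would pass 70% of its speed; a pose out of reach is approached as far as the arm can. A call with a gripper value outside its range is refused whole. The fingers move at their own pace and stop on an object; "force" is the grip in N (left out, the last holds). Time passes only in rows, so rows that repeat a pose let the fingers close. It gives the time, the measured TCP pose, the force and the opening at its end, in the units of the state.
- get_state(): the state, without advancing time (a new reading comes with each control period).
- viewer.read_camera(name): name is "scene" or "top"; returns a dict with "image" (480x640x3 uint8, red, green, blue), "z_map" (480x640 float32, m along the optical axis (not along the pixel's ray), 0 where there is no reading), "intrinsics" (3x3 intrinsics, pixels), "k1" (the pictures are not rectified: a ray, as slopes to the right and down, at radius r is drawn at 1 + k1 r^2 times it, then the intrinsics apply), "rvec" (rotation vector, rad) and "tvec" (3), from world to camera coordinates, as OpenCV has them. Camera axes: x right, y down, z forward; pixel columns grow to the right and rows downward; lengths in m; the calibration is good to about 2 mm. A picture is of the moment at which its call begins.
- hand_in(): hands the job in, once; it reports no verdict.
Trained networks look in a picture, given as the dict that the camera call returned (one of the last four; its "shot" number tells which), for a name from the list of things; names that differ only in an ending like _2 or _b are one class to them, and where a whole thing is asked for, a point or a joint stands for the part that bears it (a point fixed in the world has none). Each returns a list of dicts, best first, with "score" (0 to 1); they miss things now and then, are a little off and sometimes report something else, mostly with a low value. They report only what shows in the picture. A call takes as long as a camera call.
- finder.find_in(picture, query): "at" ([column, row] in pixels, amid what is visible of it).
- finder.masks_of(picture, query): "region" (480x640 bool, what is visible of it) and "at" ([column, row] in pixels, amid what is visible of it).
The state is a dict: "clock": time; "joint_pos": joint angles; "qvel": joint speeds; "tau": joint torques, N m; "tcp_pos": TCP position; "orientation": TCP orientation; "wrist_force": force on the tool from outside, world axes, zero at the start; "ft_torque": the same for the moment, N m; "finger_gap": finger opening in m.
Only numpy, scipy, OpenCV 4.12 (cv2) and the standard library are available. Lean on these libraries where they do the work, as an engineer would, in place of code of your own. Each camera call takes 0.05 s, during which the arm holds its last target.

TASK

Start the sample loader's orange-winged captive screw in its threaded boss: turn it backward (counter-clockwise seen from above) until you feel it drop into the thread, then forward (clockwise) one full turn. Finish while still holding the orange wing between the fingers, screw started, and leave the tube rack, tip box, bottle and beaker where they stand.

Things in the scene. Friction and masses are not known exactly. Their poses are not given: they have to be found in the camera images.
- loader: Fixed sample loader: grey base, aluminium deck, 200 (x) by 160 (y) mm, deck top 30 mm above the bench. Origin on the bench exactly under the screw axis, z up. On that axis stands a steel boss 46 mm across, top at 60 mm. A black upright shield (140 mm along y, 4 mm thick, top 115 mm above the bench) stands 85 mm from the axis on the -x side. Other fittings reach 48 mm.
- knob: The captive screw's upright hand knob (0.23 to 0.3 kg with the screw): black collar 42 mm across, 8 mm high, with an orange wing on it 50 long (x), 14 thick (y), 34 high; white mark at the wing's +x end. Origin: centre of the collar's underside, at first 86 mm above the bench. Fingers set about 3 mm wider than the wing turn it and let it drop by its own weight; a tight grip holds it up.
- knob_grip (a point): Point on the screw axis to grip, midway up the wing: 26 mm above the collar's underside, 16 mm below the wing's top, at first 112 mm above the bench. x runs along the wing, y across its 14 mm. Fingers opened wider than 54 mm can swing round the wing without touching it.
- screw_turn (a joint): Turn in rad, positive forward (clockwise from above); 6.28 is one turn. Starts between 1.0 and 3.2, the screw resting on the boss's lip, turning with a light rub (0.05 N m). Turned backward it drops just below 0 (-0.1 to -0.25) and meets a solid stop near -1.1. Turned forward without having dropped it jams on that stop near 4.4 (do not force it).
- screw_sink (a joint): How far the screw has sunk, in m: 0 resting on the lip, 0.0065 to 0.008 right after the drop, rising by 0.008 with each forward turn in the thread (right-handed). Once started, the thread keeps it from being lifted out.
- tube_rack: Bystander: loose blue tube rack with capped tubes, 100 by 70 mm, 86 mm high with the tubes; origin at the centre of its underside.
- tip_box: Bystander: loose white pipette-tip box with green lid, 117 by 82 by 60 mm; origin at the centre of its underside.
- reagent: Bystander: loose white bottle with blue cap, 56 mm across, 110 mm high; origin at the centre of its underside.
- beaker: Bystander: loose clear beaker, 70 mm across, 85 mm high; origin at the centre of its underside.

How it is judged:
On the way, in this order (a step that is already met when the one before it is completed fails the run):
1. turned backward, the screw has dropped into the thread (value of joint screw_turn below -0.03 rad and value of joint screw_sink above 0.005 m), for 0.2 s.
2. the screw has then been turned forward about one turn in the thread (value of joint screw_turn above 4.8 rad and value of joint screw_sink above 0.0125 m), for 0.2 s.
At the end, for the whole second after the job is handed in: Screw sunk over 12.5 mm in the thread, turn value 4.8 to 6.9 (one turn from the drop, with some 20 degrees to spare), still; fingers hold the wing (over 3 N, grasp point within 40 mm of the grip point); bystanders upright within 20 mm of their start (all of step 2 and value of joint screw_turn below 6.9 rad and velocity of joint screw_turn between -0.1 and 0.1 rad/s and contact force between the fingers and knob above 3 N and distance between the grasp point and knob_grip below 0.04 m and distance of each of tube_rack, tip_box, reagent, beaker from where it was at the start of the episode below 0.02 m and angle between each of tube_rack, tip_box, reagent, beaker's own z axis and vertical below 0.3 rad); the arm keeps its last pose, push and grip.
It fails at once if the tube rack was moved or knocked over (distance of tube_rack from where it was at the start of the episode above 0.02 m or angle between tube_rack's own z axis and vertical above 0.3 rad).
It fails at once if the tip box was moved or knocked over (distance of tip_box from where it was at the start of the episode above 0.02 m or angle between tip_box's own z axis and vertical above 0.3 rad).
It fails at once if the bottle was moved or knocked over (distance of reagent from where it was at the start of the episode above 0.02 m or angle between reagent's own z axis and vertical above 0.3 rad).
It fails at once if the beaker was moved or knocked over (distance of beaker from where it was at the start of the episode above 0.02 m or angle between beaker's own z axis and vertical above 0.3 rad).
It also fails if it takes over 72 s, if anything falls off the work surface, if the arm or the gripper's body presses on something with over 40 N, if the wrist force passes 120 N, or if a joint passes its speed limit or range.

## Working session

There is one attempt and no reset: what is moved stays moved. The work goes in short steps, Python scripts to look and compute and a tool call to move; the robot and the scene stay as the last step left them, time stands still between calls to the robot, and variables do not carry over. Pictures are saved under pics/ and viewed, and the job is handed in when it is done.

Besides the shell and the picture viewer there is one more tool, called after "Emit:" as name(argument=value, ...), one argument or row to a line, values as JSON. arm_command: Moves the arm, as the interface text tells. Its arguments: {"type":"object","properties":{"motion":{"type":"array","items":{"type":"object","properties":{"x":{"type":"number"},"y":{"type":"number"},"z":{"type":"number"},"rx":{"type":"number"},"ry":{"type":"number"},"rz":{"type":"number"},"hand":{"type":"number"}}}},"force":{"type":"number"}},"required":["motion"]}

```bash
mkdir -p pics; ls
cat > h.py <<'E'
import numpy as np, cv2
from workcell import get_state, viewer, hand_in, finder, env
def save(p,n,s=1): cv2.imwrite('pics/'+n,cv2.cvtColor(p['image'],cv2.COLOR_RGB2BGR))
def world(p,uv,z=None):
    uv=np.atleast_2d(np.asarray(uv,float)); K=np.array(p['intrinsics'])
    d=(uv-[K[0,2],K[1,2]])/[K[0,0],K[1,1]]; s=d.copy()
    for _ in range(20): s=d/(1+p['k1']*(s**2).sum(1,keepdims=True))
    if z is None: z=np.array([p['z_map'][int(round(b)),int(round(a))] for a,b in uv])
    c=np.c_[s,np.ones(len(s))]*np.asarray(z).reshape(-1,1)
    R,_=cv2.Rodrigues(np.array(p['rvec'],float)); return (c-np.array(p['tvec']).reshape(1,3))@R
def cloud(p,mask):
    v,u=np.nonzero(mask&(p['z_map']>0)); return np.c_[u,v],world(p,np.c_[u,v],p['z_map'][v,u])
E
python3 - <<'E'
from h import *
s=get_state(); print(s)
for c in('scene','top'):
    p=viewer.read_camera(c); save(p,c+'0.png')
    print(c,p['k1'],p['tvec'])
    for q in('loader','knob','tube_rack','tip_box','reagent','beaker'):
        for r in finder.masks_of(p,q)[:2]:
            uv,w=cloud(p,r['region']); print(q,round(r['score'],2),r['at'],len(w),np.round(np.percentile(w,[2,50,98],axis=0),3).tolist() if len(w) else '')
E
```

```text
pics
{'clock': 0.0, 'joint_pos': array([ 9.68377885e-01,  3.14013386e-01,  4.49537223e-02,  1.30360759e+00,
       -1.09950941e-05,  1.43123459e+00]), 'qvel': array([ 7.54879045e-04,  2.57540257e-04, -2.16519414e-03,  2.02011262e-03,
        1.22485011e-03, -4.42061744e-05]), 'tau': array([ 6.46738999e-05, -4.80624318e+01,  2.98532653e+01,  1.92243420e-02,
       -2.70103501e-04, -2.34168772e-05]), 'tcp_pos': array([0.2564312 , 0.5140642 , 0.23039117]), 'orientation': array([-3.34016860e-04,  2.29367924e-01,  9.73339345e-01, -8.73813386e-04]), 'wrist_force': array([0.17436568, 0.65584861, 0.172158  ]), 'ft_torque': array([-0.0351008 , -0.02984737,  0.00118005]), 'finger_gap': 0.08516526539263988}
scene 0.037186622372117936 [-0.26967936 -0.20495969  1.37943929]
loader 0.69 [310.8, 274.4] 6919 [[0.491, -0.135, 0.005], [0.596, -0.057, 0.029], [0.699, 0.049, 0.119]]
knob 0.82 [316.2, 250.2] 492 [[0.584, -0.062, 0.085], [0.595, -0.041, 0.108], [0.609, -0.015, 0.127]]
knob 0.45 [308.2, 275.2] 6667 [[0.492, -0.134, 0.008], [0.596, -0.057, 0.029], [0.699, 0.043, 0.119]]
tube_rack 0.84 [456.6
[... 581 characters left out ...]
4.5] 6201 [[0.486, -0.126, 0.02], [0.583, -0.038, 0.03], [0.689, 0.051, 0.125]]
knob 0.74 [319.6, 229.9] 341 [[0.572, -0.059, 0.089], [0.585, -0.037, 0.115], [0.608, -0.015, 0.131]]
tube_rack 0.64 [316.0, 226.0] 319 [[0.571, -0.059, 0.088], [0.585, -0.038, 0.116], [0.607, -0.016, 0.131]]
tube_rack 0.61 [157.3, 212.9] 1674 [[0.6, 0.288, 0.0], [0.648, 0.319, 0.049], [0.696, 0.358, 0.087]]
tip_box 0.93 [164.1, 284.5] 2121 [[0.426, 0.25, 0.02], [0.484, 0.303, 0.059], [0.542, 0.358, 0.064]]
reagent 0.79 [438.7, 200.7] 681 [[0.629, -0.338, -0.001], [0.648, -0.302, 0.075], [0.681, -0.283, 0.113]]
beaker 0.83 [434.2, 284.3] 922 [[0.44, -0.309, -0.001], [0.475, -0.288, 0.031], [0.504, -0.247, 0.087]]
```

Run:
```python
from h import *
for c,(u0,v0) in(('scene',(210,160)),('top',(230,150))):
    p=viewer.read_camera(c)
    hsv=cv2.cvtColor(p['image'],cv2.COLOR_RGB2HSV)
    m=(hsv[...,0]>4)&(hsv[...,0]<22)&(hsv[...,1]>150)&(hsv[...,2]>90)
    m[:v0]=0;m[v0+160:]=0;m[:,:u0]=0;m[:,u0+200:]=0
    uv,w=cloud(p,m); print(c,len(w),uv.min(0),uv.max(0))
    t=w[(w[:,2]>.119)&(w[:,2]<.14)]; print('top pts',len(t),t.mean(0),t.min(0),t.max(0))
    r=cv2.minAreaRect((t[:,:2]*1000).astype(np.float32)); print(r)
    d=t[:,:2]-t[:,:2].mean(0); U,S,V=np.linalg.svd(d); print('dir deg',np.degrees(np.arctan2(V[0,1],V[0,0])), S)
    im=cv2.resize(p['image'][v0:v0+150,u0:u0+200],None,fx=4,fy=4,interpolation=cv2.INTER_CUBIC)
    cv2.imwrite(f'pics/{c}1.png',cv2.cvtColor(im,cv2.COLOR_RGB2BGR))
    # deck orientation
    h=w
    ld=finder.masks_of(p,'loader')[0]['region']; _,lw=cloud(p,ld)
    dk=lw[abs(lw[:,2]-.03)<.004]; print('deck',cv2.minAreaRect((dk[:,:2]*1000).astype(np.float32)))
    sh=lw[(lw[:,2]>.109)&(lw[:,2]<.119)]; print('shield?',len(sh),np.percentile(sh,[5,50,95],axis=0) if len(sh) else'')
```

```text
scene 65 [307 236] [331 303]
top pts 53 [ 0.58928981 -0.03421545  0.12578599] [ 0.58260802 -0.05697652  0.12376245] [ 0.59464881 -0.01484635  0.1281002 ]
((588.636962890625, -35.84387969970703), (42.14112091064453, 11.407964706420898), 87.52042388916016)
dir deg -87.35639153362332 [0.08209935 0.02133161]
deck ((590.1528930664062, -38.434226989746094), (189.15399169921875, 151.56568908691406), 22.242624282836914)
shield? 213 [[ 0.4896804  -0.12427295  0.1095559 ]
 [ 0.52838355 -0.05438625  0.11256428]
 [ 0.59665343 -0.01573714  0.11762356]]
top 90 [309 196] [327 228]
top pts 83 [ 0.5912196  -0.03308948  0.12685129] [ 0.58620927 -0.05275595  0.11926313] [ 0.59721498 -0.01571494  0.1322987 ]
((591.6287231445312, -34.395233154296875), (37.2060661315918, 9.944931030273438), 86.60376739501953)
dir deg -90.97710438517294 [0.09220834 0.02777463]
deck ((589.2454833984375, -37.35199737548828), (196.97569274902344, 156.98089599609375), 21.806781768798828)
shield? 157 [[ 0.48802537 -0.12554199  0.11013246]
 [ 0.51472291 -0.05922968  0.11428208]
 [ 0.58332026 -0.01283667  0.11770355]]
```

View pics/scene0.png

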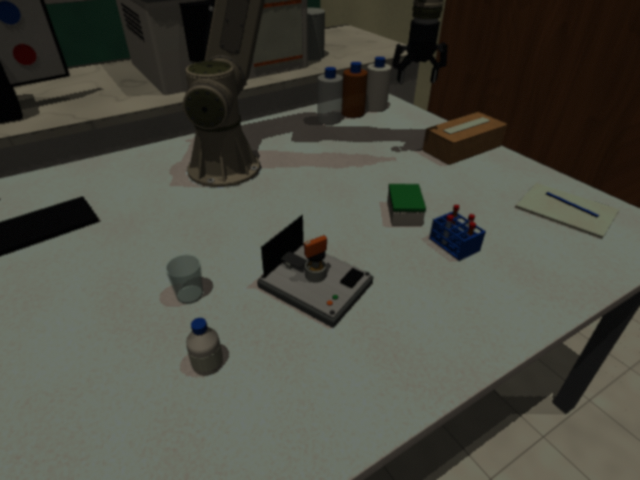

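View pics/top0.png

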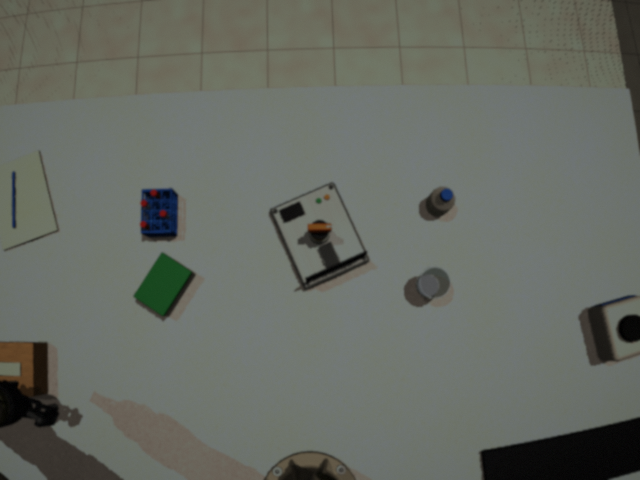

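View pics/scene1.png

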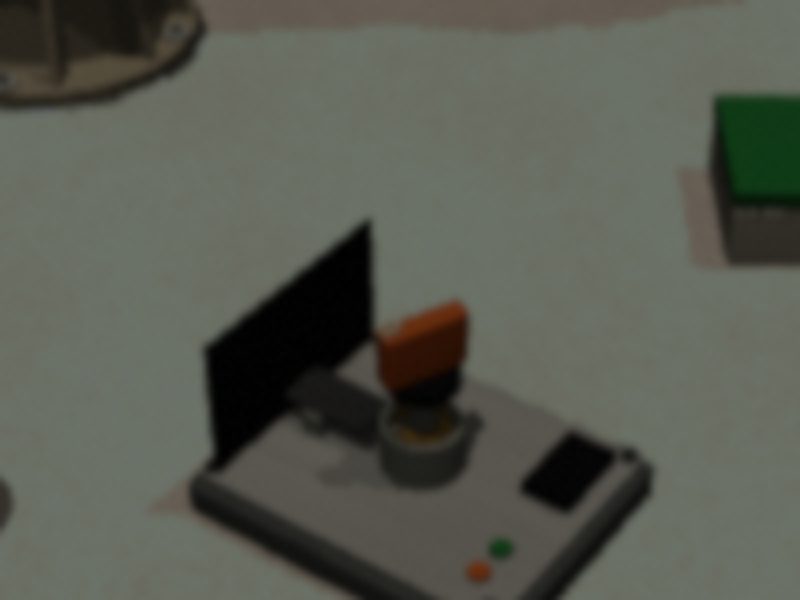

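View pics/top1.png

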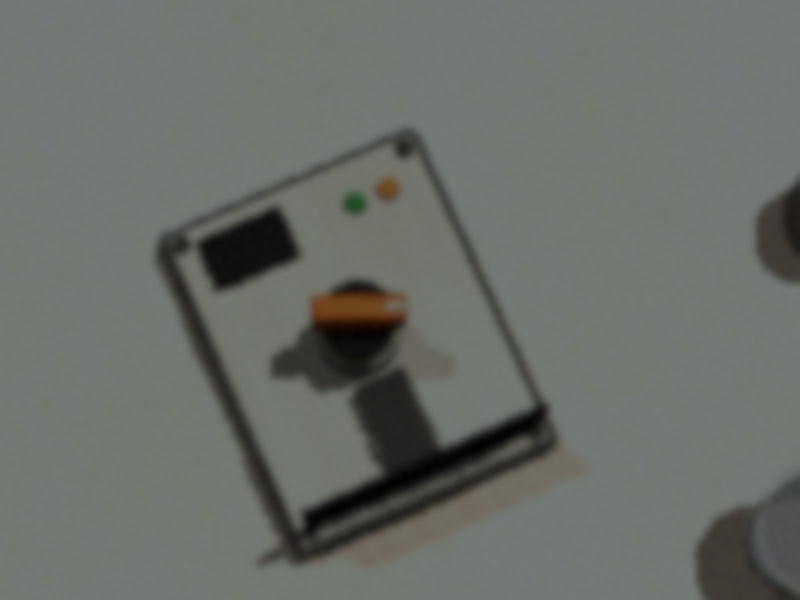

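Run:
```python
from h import *
for c in('scene','top'):
    p=viewer.read_camera(c)
    hsv=cv2.cvtColor(p['image'],cv2.COLOR_RGB2HSV)
    m=((hsv[...,0]<25)|(hsv[...,0]>175))&(hsv[...,1]>120)&(hsv[...,2]>60)
    m[:215]=0;m[265:]=0;m[:,:295]=0;m[:,340:]=0
    v,u=np.nonzero(m)
    # intersect rays with known plane z=.128 via depth scale
    def plane(uv,h):
        a=world(p,uv,np.full(len(uv),1.0));b=world(p,uv,np.full(len(uv),1.5));t=(h-a[:,2])/(b[:,2]-a[:,2]);return a+t[:,None]*(b-a)
    uv,w=cloud(p,m)
    ld=finder.masks_of(p,'knob')[0]['region']; _,kw=cloud(p,ld)
    for nm,x in(('orange',w),('knob',kw)):
        print(c,nm,len(x))
        for lo,hi in((.085,.095),(.095,.105),(.105,.115),(.115,.122),(.122,.126),(.126,.13)):
            s=x[(x[:,2]>=lo)&(x[:,2]<hi)]
            if len(s): print(lo,len(s),np.round(s.mean(0),4),np.round(s[:,:2].min(0),3),np.round(s[:,:2].max(0),3))
    if c=='top':
        W=plane(uv,.128); r=cv2.minAreaRect((W[:,:2]*1000).astype(np.float32)); print('plane',r, W[:,:2].mean(0))
        for (a,b) in zip(*np.nonzero(m)): pass
        print(p['image'][222:240,304:334].sum(2)//3)
```

```text
scene orange 102
0.122 69 [ 0.5913 -0.0386  0.1247] [ 0.581 -0.062] [ 0.597 -0.014]
0.126 33 [ 0.5906 -0.0342  0.1267] [ 0.585 -0.061] [ 0.597 -0.016]
scene knob 498
0.085 132 [ 0.6006 -0.04    0.091 ] [ 0.586 -0.061] [ 0.611 -0.013]
0.095 80 [ 0.5947 -0.042   0.1003] [ 0.585 -0.063] [ 0.598 -0.014]
0.105 87 [ 0.5947 -0.0424  0.1099] [ 0.587 -0.063] [ 0.597 -0.014]
0.115 62 [ 0.5949 -0.0392  0.1185] [ 0.585 -0.063] [ 0.598 -0.016]
0.122 78 [ 0.5913 -0.042   0.1245] [ 0.582 -0.063] [ 0.597 -0.016]
0.126 37 [ 0.5902 -0.0404  0.1268] [ 0.585 -0.062] [ 0.597 -0.019]
top orange 134
0.085 12 [ 0.604  -0.0374  0.0917] [ 0.603 -0.05 ] [ 0.605 -0.024]
0.095 1 [ 0.6034 -0.0328  0.096 ] [ 0.603 -0.033] [ 0.603 -0.033]
0.115 2 [ 0.5905 -0.0271  0.1211] [ 0.586 -0.028] [ 0.595 -0.026]
0.122 32 [ 0.5899 -0.0315  0.1247] [ 0.584 -0.053] [ 0.596 -0.014]
0.126 74 [ 0.5905 -0.0341  0.1277] [ 0.584 -0.059] [ 0.596 -0.014]
top knob 359
0.085 112 [ 0.5863 -0.0369  0.0917] [ 0.569 -0.055] [ 0.611 -0.019]
0.095 42 [ 0.5835 -0.04    0.0976] [ 0.573 -0.06 ] [ 0.607 -0.02 ]
0.105 22 [ 0.5833 -0.0359  0.1115] 
[... 1917 characters left out ...]
  7   4   6   4   4   6
    4   8   5   9  17  35  58  77  90  96 100 101]
 [ 70  55  51  49  45  38  34  24  13   9  11  13  13  10  11  10   9  10
    9  12  13  12  26  45  63  80  92  97  99 101]
 [ 61  52  49  49  47  41  34  29  21  15  10  14  16  14  13  13  14  14
   16  15  17  23  38  55  67  78  91  98 100  99]
 [ 53  51  51  50  46  42  36  32  28  20  16  14  13  13  17  16  15  14
   16  18  23  35  51  63  70  80  93  99 100 101]
 [ 50  49  49  51  49  44  37  34  31  26  21  17  15  13  13  14  13  13
   18  24  37  50  60  63  72  87  96  99 100 101]
 [ 50  49  50  50  50  47  40  33  30  31  28  23  15  13  16  13  15  19
   24  38  50  58  60  63  77  91  98  99 100 100]]
```

```bash
cat > g.py <<'E'
from h import *
from scipy.spatial.transform import Rotation as R
def delta(xyz,yaw_deg):
    s=get_state(); q=s['orientation']; r=R.from_quat([q[1],q[2],q[3],q[0]])
    T=R.from_matrix(np.c_[[np.cos(np.radians(yaw_deg)),np.sin(np.radians(yaw_deg)),0],[np.sin(np.radians(yaw_deg)),-np.cos(np.radians(yaw_deg)),0],[0,0,-1]])
    sh=r.inv().apply(np.array(xyz)-s['tcp_pos'])*1000; rv=np.degrees((r.inv()*T).as_rotvec())
    x=r.as_matrix()[:,0]; print('t',round(s['clock'],2),'tcp',np.round(s['tcp_pos'],4),'yawx',round(np.degrees(np.arctan2(x[1],x[0])),2),'q6',round(s['joint_pos'][5],3),'F',np.round(s['wrist_force'],1),'T',np.round(s['ft_torque'],2),'gap',round(s['finger_gap'],4))
    print('shift',np.round(sh,1),'rot',np.round(rv,1))
E
python3 -c "
from g import *
delta([.590,-.038,.165],90); print(env, env.tcp_to_grasp)"
```

```text
t 1.1 tcp [0.2567 0.5145 0.2313] yawx 153.48 q6 1.431 F [-0.4  0.2 -0.1] T [-0.04 -0.    0.04] gap 0.0853
shift [-544.9 -345.6   66.3] rot [ 0.  -0.  63.5]
<Robot object at 0x7f01e63c4050> 0.0187
```

Emit:
arm_command(
  motion=[
    {"x":-545,"y":-346,"z":0,"rz":63.5,"hand":-1},
    {"x":-545,"y":-346,"z":0,"rz":63.5,"hand":-1},
    {"x":-545,"y":-346,"z":0,"rz":63.5,"hand":-1},
    {"x":-545,"y":-346,"z":0,"rz":63.5,"hand":-1},
    {"x":-545,"y":-346,"z":0,"rz":63.5,"hand":-1},
    {"x":-545,"y":-346,"z":0,"rz":63.5,"hand":-1},
    {"x":-545,"y":-346,"z":0,"rz":63.5,"hand":-1},
    {"x":-545,"y":-346,"z":0,"rz":63.5,"hand":-1},
    {"x":-545,"y":-346,"z":0,"rz":63.5,"hand":-1},
    {"x":-545,"y":-346,"z":0,"rz":63.5,"hand":-1},
  ],
)

```text
invalid input at $.motion[0]: expected keys x, y, z, rx, ry, rz, hand
```

```bash
python3 -c "
from g import *
delta([.590,-.038,.165],90)"
```

```text
t 1.1 tcp [0.2567 0.5145 0.2313] yawx 153.48 q6 1.431 F [-0.4  0.2 -0.1] T [-0.04 -0.    0.04] gap 0.0853
shift [-544.9 -345.6   66.3] rot [ 0.  -0.  63.5]
```

All keys are needed.

Emit:
arm_command(
  motion=[
    {"x":-545,"y":-346,"z":0,"rx":0,"ry":0,"rz":63.5,"hand":-1},
    {"x":-545,"y":-346,"z":0,"rx":0,"ry":0,"rz":63.5,"hand":-1},
    {"x":-545,"y":-346,"z":0,"rx":0,"ry":0,"rz":63.5,"hand":-1},
    {"x":-545,"y":-346,"z":0,"rx":0,"ry":0,"rz":63.5,"hand":-1},
    {"x":-545,"y":-346,"z":0,"rx":0,"ry":0,"rz":63.5,"hand":-1},
    {"x":-545,"y":-346,"z":0,"rx":0,"ry":0,"rz":63.5,"hand":-1},
    {"x":-545,"y":-346,"z":0,"rx":0,"ry":0,"rz":63.5,"hand":-1},
    {"x":-545,"y":-346,"z":0,"rx":0,"ry":0,"rz":63.5,"hand":-1},
    {"x":-545,"y":-346,"z":0,"rx":0,"ry":0,"rz":63.5,"hand":-1},
    {"x":-545,"y":-346,"z":0,"rx":0,"ry":0,"rz":63.5,"hand":-1},
  ],
)

```text
clock: 2.35
tcp_pos: [0.5803, -0.0228, 0.2315]
orientation: [0.0, 0.707, 0.707, 0.0]
wrist_force: [0.4, 0.6, 0.4]
finger_gap: 0.0856
```

```bash
python3 -c "
from g import *
delta([.590,-.038,.165],90)"
```

```text
t 2.35 tcp [ 0.5803 -0.0228  0.2315] yawx 89.97 q6 1.394 F [0.4 0.6 0.4] T [ 0.04 -0.02  0.  ] gap 0.0856
shift [-15.3   9.7  66.5] rot [ 0. -0. -0.]
```

Emit:
arm_command(
  motion=[
    {"x":-15,"y":10,"z":40,"rx":0,"ry":0,"rz":0,"hand":-1},
    {"x":-15,"y":10,"z":66,"rx":0,"ry":0,"rz":0,"hand":-1},
    {"x":-15,"y":10,"z":66,"rx":0,"ry":0,"rz":0,"hand":-1},
    {"x":-15,"y":10,"z":66,"rx":0,"ry":0,"rz":0,"hand":-1},
  ],
)

```text
clock: 2.85
tcp_pos: [0.5898, -0.0356, 0.1665]
orientation: [0.001, 0.707, 0.707, 0.0]
wrist_force: [-0.3, -0.1, 0.6]
finger_gap: 0.0852
```

```bash
python3 -c "
from g import *
delta([.590,-.038,.099],90)
for c,(u0,v0) in(('scene',(210,160)),('top',(230,150))):
    p=viewer.read_camera(c)
    im=cv2.resize(p['image'][v0:v0+150,u0:u0+200],None,fx=4,fy=4,interpolation=cv2.INTER_CUBIC)
    im=cv2.convertScaleAbs(im,alpha=2)
    cv2.imwrite(f'pics/{c}2.png',cv2.cvtColor(im,cv2.COLOR_RGB2BGR))
"
```

```text
t 2.85 tcp [ 0.5898 -0.0356  0.1665] yawx 90.01 q6 1.375 F [-0.3 -0.1  0.6] T [-0.03 -0.03 -0.04] gap 0.0852
shift [-2.4  0.2 67.5] rot [0.1 0.  0. ]
```

View pics/scene2.png

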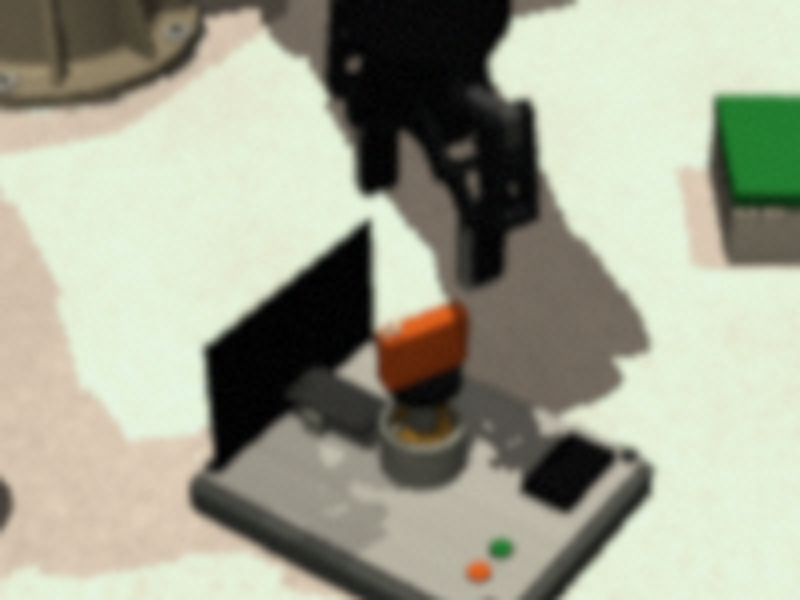

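Emit:
arm_command(
  motion=[
    {"x":-2,"y":0,"z":40,"rx":0,"ry":0,"rz":0,"hand":-1},
    {"x":-2,"y":0,"z":66,"rx":0,"ry":0,"rz":0,"hand":-1},
    {"x":-2,"y":0,"z":66,"rx":0,"ry":0,"rz":0,"hand":-1},
    {"x":-2,"y":0,"z":66,"rx":0,"ry":0,"rz":0,"hand":0.3},
    {"x":-2,"y":0,"z":66,"rx":0,"ry":0,"rz":0,"hand":0.3},
    {"x":-2,"y":0,"z":66,"rx":0,"ry":0,"rz":0,"hand":0.3},
    {"x":-2,"y":0,"z":66,"rx":0,"ry":0,"rz":0,"hand":0.3},
  ],
  force=20,
)

```text
clock: 3.82
tcp_pos: [0.5896, -0.0378, 0.0999]
orientation: [0.0, 0.707, 0.707, 0.0]
wrist_force: [0.3, -0.0, -0.2]
finger_gap: 0.0301
```

```bash
python3 -c "
from g import *
delta([.590,-.038,.099],90)
for c,(u0,v0) in(('scene',(210,160)),):
    p=viewer.read_camera(c)
    im=cv2.resize(p['image'][v0:v0+150,u0:u0+200],None,fx=4,fy=4,interpolation=cv2.INTER_CUBIC)
    im=cv2.convertScaleAbs(im,alpha=2)
    cv2.imwrite(f'pics/{c}3.png',cv2.cvtColor(im,cv2.COLOR_RGB2BGR))
"
```

```text
t 3.83 tcp [ 0.5896 -0.0378  0.0999] yawx 89.98 q6 1.371 F [ 0.3 -0.  -0.2] T [-0.   -0.01 -0.02] gap 0.0301
shift [-0.2  0.4  0.9] rot [ 0.1  0.  -0. ]
```

View pics/scene3.png

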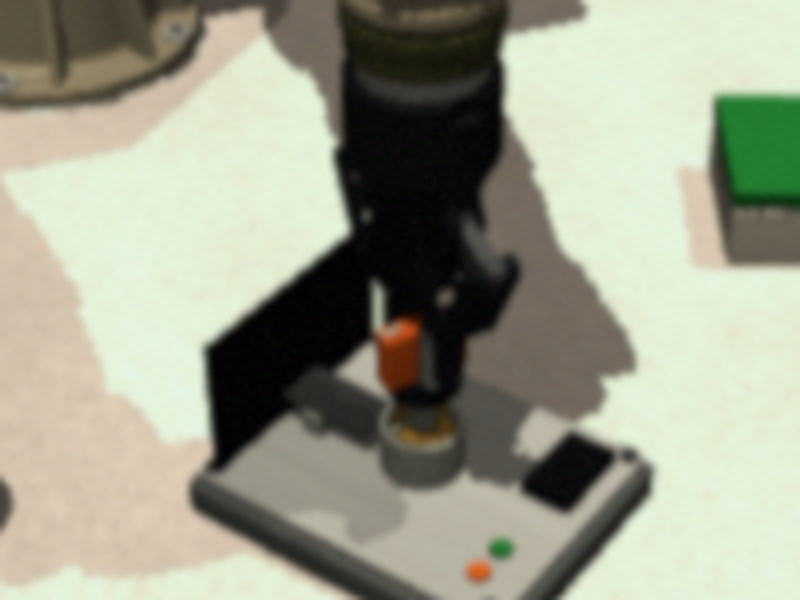

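Emit:
arm_command(
  motion=[
    {"x":0,"y":0,"z":0,"rx":0,"ry":0,"rz":0,"hand":0.5},
    {"x":0,"y":0,"z":0,"rx":0,"ry":0,"rz":0,"hand":0.6},
    {"x":0,"y":0,"z":0,"rx":0,"ry":0,"rz":0,"hand":0.6},
    {"x":0,"y":0,"z":0,"rx":0,"ry":0,"rz":0,"hand":0.6},
  ],
)

```text
clock: 4.38
tcp_pos: [0.5893, -0.0378, 0.0992]
orientation: [-0.0, 0.707, 0.707, -0.0]
wrist_force: [0.4, 0.1, 0.5]
finger_gap: 0.0173
```

```bash
python3 -c "
from g import *
delta([.590,-.038,.099],90)"
```

```text
t 4.38 tcp [ 0.5893 -0.0378  0.0992] yawx 89.98 q6 1.371 F [0.4 0.1 0.5] T [ 0.05  0.03 -0.01] gap 0.0173
shift [-0.2  0.7  0.2] rot [-0. -0. -0.]
```

Emit:
arm_command(
  motion=[
    {"x":0,"y":0,"z":0,"rx":0,"ry":0,"rz":-8,"hand":0.6},
    {"x":0,"y":0,"z":0,"rx":0,"ry":0,"rz":-16,"hand":0.6},
    {"x":0,"y":0,"z":0,"rx":0,"ry":0,"rz":-24,"hand":0.6},
    {"x":0,"y":0,"z":0,"rx":0,"ry":0,"rz":-32,"hand":0.6},
    {"x":0,"y":0,"z":0,"rx":0,"ry":0,"rz":-40,"hand":0.6},
    {"x":0,"y":0,"z":0,"rx":0,"ry":0,"rz":-48,"hand":0.6},
    {"x":0,"y":0,"z":0,"rx":0,"ry":0,"rz":-56,"hand":0.6},
    {"x":0,"y":0,"z":0,"rx":0,"ry":0,"rz":-64,"hand":0.6},
    {"x":0,"y":0,"z":0,"rx":0,"ry":0,"rz":-72,"hand":0.6},
    {"x":0,"y":0,"z":0,"rx":0,"ry":0,"rz":-80,"hand":0.6},
  ],
)

```text
clock: 5.62
tcp_pos: [0.5895, -0.0376, 0.0993]
orientation: [0.0, 0.085, 0.996, 0.0]
wrist_force: [0.5, 0.7, -0.5]
finger_gap: 0.017
```

```bash
cat > look.py <<'E'
from g import *
import sys
delta([.590,-.038,.099],90)
for c,(u0,v0) in(('scene',(210,160)),):
    p=viewer.read_camera(c)
    im=cv2.resize(p['image'][v0:v0+150,u0:u0+200],None,fx=4,fy=4,interpolation=cv2.INTER_CUBIC)
    im=cv2.convertScaleAbs(im,alpha=2)
    cv2.imwrite(f'pics/{c}{sys.argv[1]}.png',cv2.cvtColor(im,cv2.COLOR_RGB2BGR))
E
python3 look.py 4
```

```text
t 5.62 tcp [ 0.5895 -0.0376  0.0993] yawx 170.24 q6 -0.03 F [ 0.5  0.7 -0.5] T [ 0.12 -0.1  -0.06] gap 0.017
shift [-0.6 -0.3  0.3] rot [ 0.  -0.  80.2]
```

View pics/scene4.png

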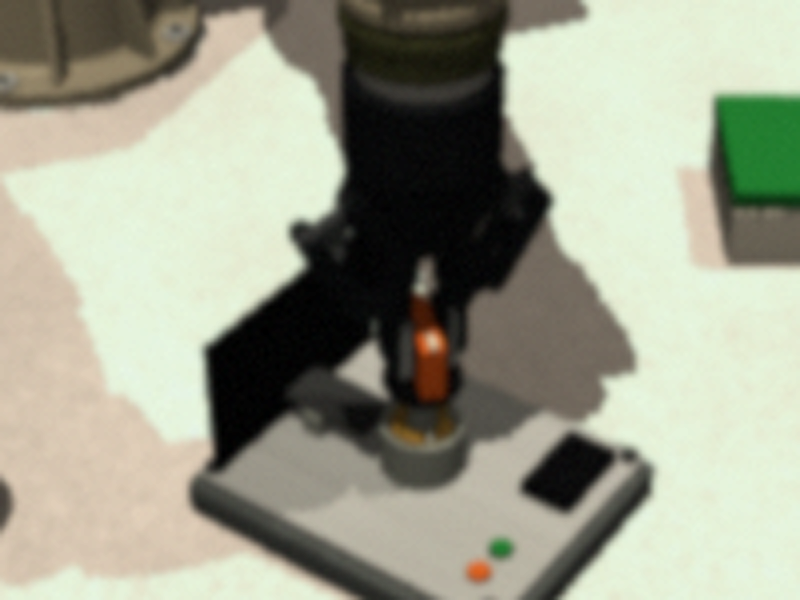

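Emit:
arm_command(
  motion=[
    {"x":0,"y":0,"z":0,"rx":0,"ry":0,"rz":-7,"hand":0.6},
    {"x":0,"y":0,"z":0,"rx":0,"ry":0,"rz":-14,"hand":0.6},
    {"x":0,"y":0,"z":0,"rx":0,"ry":0,"rz":-20,"hand":0.6},
    {"x":0,"y":0,"z":0,"rx":0,"ry":0,"rz":-26,"hand":0.6},
    {"x":0,"y":0,"z":0,"rx":0,"ry":0,"rz":-31,"hand":0.6},
    {"x":0,"y":0,"z":0,"rx":0,"ry":0,"rz":-36,"hand":0.6},
    {"x":0,"y":0,"z":0,"rx":0,"ry":0,"rz":-40,"hand":0.6},
    {"x":0,"y":0,"z":0,"rx":0,"ry":0,"rz":-44,"hand":0.6},
    {"x":0,"y":0,"z":0,"rx":0,"ry":0,"rz":-48,"hand":0.6},
    {"x":0,"y":0,"z":0,"rx":0,"ry":0,"rz":-48,"hand":0.6},
  ],
)

```text
clock: 6.92
tcp_pos: [0.5891, -0.0375, 0.0991]
orientation: [-0.0, -0.324, 0.946, 0.0]
wrist_force: [0.1, 1.6, -0.2]
finger_gap: 0.017
```

```bash
python3 look.py 5
```

```text
t 6.92 tcp [ 0.5891 -0.0375  0.0991] yawx -142.13 q6 -0.861 F [ 0.1  1.6 -0.2] T [ 0.17  0.01 -0.06] gap 0.017
shift [-0.4 -0.9  0.1] rot [  0.   -0.  127.9]
```

View pics/scene5.png

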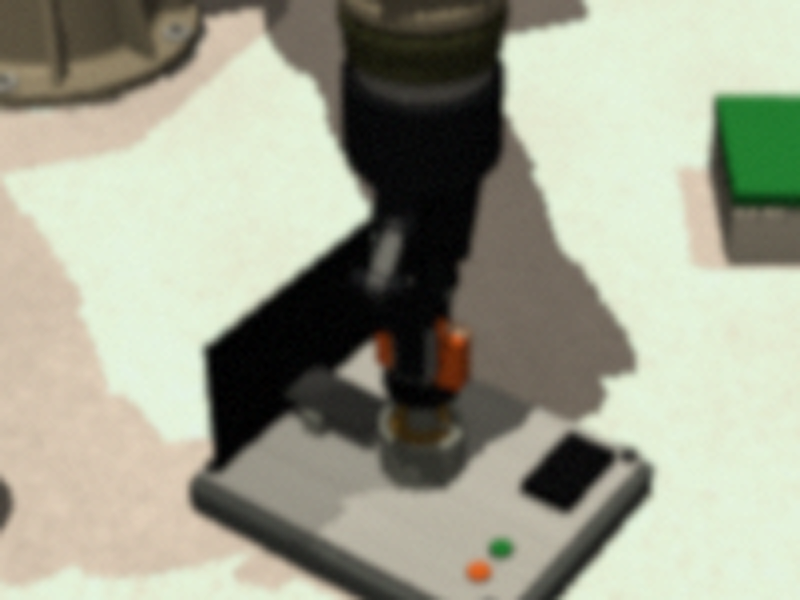

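Emit:
arm_command(
  motion=[
    {"x":0,"y":0,"z":0,"rx":0,"ry":0,"rz":-3,"hand":0.6},
    {"x":0,"y":0,"z":0,"rx":0,"ry":0,"rz":-6,"hand":0.6},
    {"x":0,"y":0,"z":0,"rx":0,"ry":0,"rz":-9,"hand":0.6},
    {"x":0,"y":0,"z":0,"rx":0,"ry":0,"rz":-12,"hand":0.6},
    {"x":0,"y":0,"z":0,"rx":0,"ry":0,"rz":-12,"hand":0.6},
  ],
)

```text
clock: 7.6
tcp_pos: [0.5889, -0.0378, 0.099]
orientation: [-0.0, -0.422, 0.907, 0.0]
wrist_force: [-1.9, 0.3, 0.2]
finger_gap: 0.017
```

```bash
python3 look.py 6
```

```text
t 7.6 tcp [ 0.5889 -0.0378  0.099 ] yawx -130.14 q6 -1.07 F [-1.9  0.3  0.2] T [ 0.12  0.17 -0.01] gap 0.017
shift [-0.5 -1.   0. ] rot [-0.000e+00 -1.000e-01  1.399e+02]
```

View pics/scene6.png

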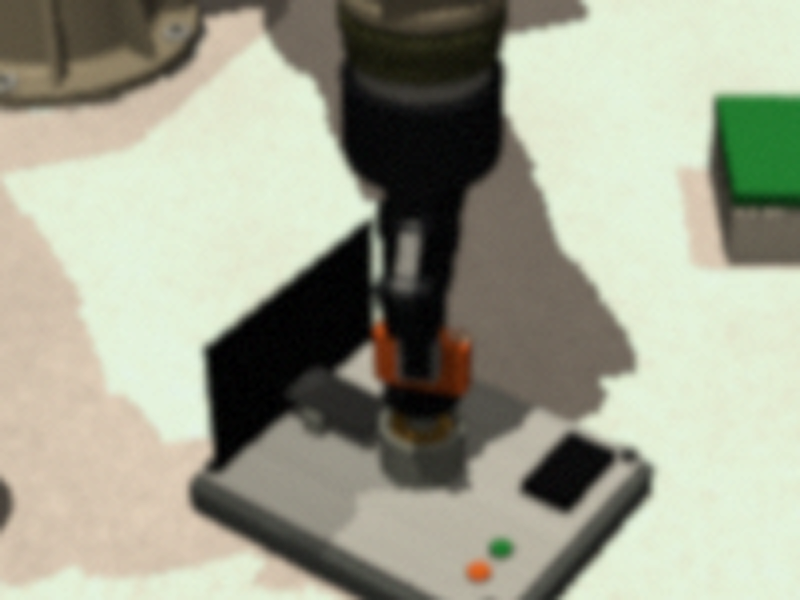

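```bash
cat > kn.py <<'E'
from h import *
def kn():
  for c in('scene','top'):
    p=viewer.read_camera(c)
    hsv=cv2.cvtColor(p['image'],cv2.COLOR_RGB2HSV)
    m=((hsv[...,0]<14)|(hsv[...,0]>175))&(hsv[...,1]>150)&(hsv[...,2]>40)
    m[:215]=0;m[270:]=0;m[:,:290]=0;m[:,:]&=(np.arange(640)<345)
    uv,w=cloud(p,m); w=w[(abs(w[:,0]-.59)<.035)&(abs(w[:,1]+.038)<.035)&(w[:,2]>.06)&(w[:,2]<.14)]
    if len(w)>3:
        print(c,len(w),'z pct',np.round(np.percentile(w[:,2],[2,10,50,90,98]),4)); d=w[:,:2]-[.590,-.038]
        C=d.T@d; e,V=np.linalg.eigh(C); print(' dir',np.degrees(np.arctan2(V[1,1],V[0,1])))
    m2=hsv
if __name__=='__main__': kn()
E
python3 kn.py
```

```text
scene 111 z pct [0.0908 0.0942 0.1069 0.1181 0.1189]
 dir -137.41906335171873
```

Emit:
arm_command(
  motion=[
    {"x":0,"y":0,"z":4,"rx":0,"ry":0,"rz":0,"hand":0.6},
    {"x":0,"y":0,"z":7,"rx":0,"ry":0,"rz":5,"hand":0.6},
    {"x":0,"y":0,"z":7,"rx":0,"ry":0,"rz":13,"hand":0.6},
    {"x":0,"y":0,"z":7,"rx":0,"ry":0,"rz":20,"hand":0.6},
    {"x":0,"y":0,"z":7,"rx":0,"ry":0,"rz":28,"hand":0.6},
    {"x":0,"y":0,"z":7,"rx":0,"ry":0,"rz":36,"hand":0.6},
    {"x":0,"y":0,"z":7,"rx":0,"ry":0,"rz":44,"hand":0.6},
    {"x":0,"y":0,"z":7,"rx":0,"ry":0,"rz":52,"hand":0.6},
    {"x":0,"y":0,"z":7,"rx":0,"ry":0,"rz":60,"hand":0.6},
  ],
)

```text
clock: 8.88
tcp_pos: [0.5887, -0.0375, 0.0915]
orientation: [-0.001, 0.09, 0.996, 0.0]
wrist_force: [-1.8, 1.2, -2.3]
finger_gap: 0.0169
```

```bash
python3 look.py 7;python3 kn.py
```

```text
t 8.88 tcp [ 0.5887 -0.0375  0.0915] yawx 169.7 q6 -0.02 F [-1.8  1.2 -2.3] T [0.31 0.19 0.05] gap 0.0169
shift [-1.4 -0.3 -7.5] rot [-0.  -0.1 79.7]
scene 118 z pct [0.0899 0.0941 0.1082 0.1168 0.1181]
 dir 171.427954994829
```

View pics/scene7.png

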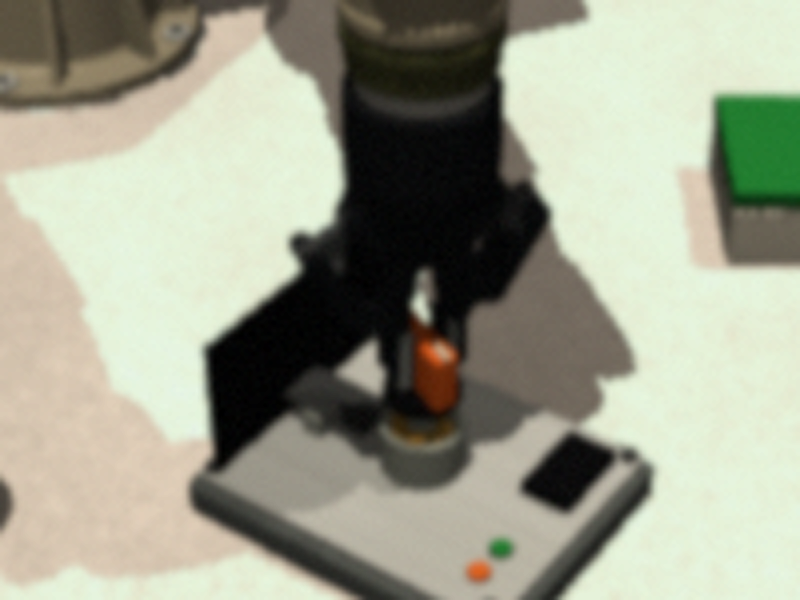

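Emit:
arm_command(
  motion=[
    {"x":0,"y":0,"z":0,"rx":0,"ry":0,"rz":8,"hand":0.6},
    {"x":0,"y":0,"z":0,"rx":0,"ry":0,"rz":16,"hand":0.6},
    {"x":0,"y":0,"z":0,"rx":0,"ry":0,"rz":24,"hand":0.6},
    {"x":0,"y":0,"z":0,"rx":0,"ry":0,"rz":32,"hand":0.6},
    {"x":0,"y":0,"z":1,"rx":0,"ry":0,"rz":40,"hand":0.6},
    {"x":0,"y":0,"z":1,"rx":0,"ry":0,"rz":48,"hand":0.6},
    {"x":0,"y":0,"z":1,"rx":0,"ry":0,"rz":56,"hand":0.6},
    {"x":0,"y":0,"z":1,"rx":0,"ry":0,"rz":64,"hand":0.6},
    {"x":0,"y":0,"z":1,"rx":0,"ry":0,"rz":72,"hand":0.6},
    {"x":0,"y":0,"z":1,"rx":0,"ry":0,"rz":80,"hand":0.6},
  ],
)

```text
clock: 10.28
tcp_pos: [0.5893, -0.0375, 0.091]
orientation: [-0.0, 0.708, 0.706, 0.0]
wrist_force: [-1.3, 2.7, -3.5]
finger_gap: 0.0172
```

```bash
python3 look.py 8;python3 kn.py
```

```text
t 10.28 tcp [ 0.5893 -0.0375  0.091 ] yawx 89.88 q6 1.373 F [-1.3  2.7 -3.5] T [0.33 0.08 0.01] gap 0.0172
shift [-0.5  0.7 -8. ] rot [-0.  -0.  -0.1]
scene 88 z pct [0.0889 0.0926 0.1079 0.116  0.118 ]
 dir 107.41729482343854
```

View pics/scene8.png

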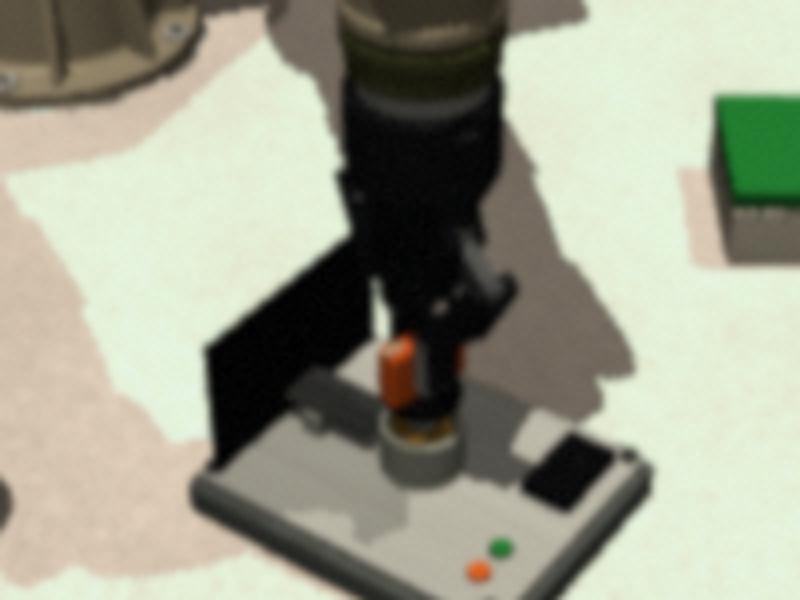

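Emit:
arm_command(
  motion=[
    {"x":0,"y":0,"z":0,"rx":0,"ry":0,"rz":8,"hand":0.6},
    {"x":0,"y":0,"z":0,"rx":0,"ry":0,"rz":16,"hand":0.6},
    {"x":0,"y":0,"z":1,"rx":0,"ry":0,"rz":24,"hand":0.6},
    {"x":0,"y":0,"z":1,"rx":0,"ry":0,"rz":32,"hand":0.6},
    {"x":0,"y":0,"z":1,"rx":0,"ry":0,"rz":40,"hand":0.6},
    {"x":0,"y":0,"z":1,"rx":0,"ry":0,"rz":48,"hand":0.6},
    {"x":0,"y":0,"z":2,"rx":0,"ry":0,"rz":56,"hand":0.6},
    {"x":0,"y":0,"z":2,"rx":0,"ry":0,"rz":64,"hand":0.6},
    {"x":0,"y":0,"z":2,"rx":0,"ry":0,"rz":72,"hand":0.6},
    {"x":0,"y":0,"z":2,"rx":0,"ry":0,"rz":80,"hand":0.6},
  ],
)

```text
clock: 11.68
tcp_pos: [0.5888, -0.0378, 0.0895]
orientation: [-0.0, 0.996, 0.087, -0.0]
wrist_force: [-2.3, 0.9, 1.2]
finger_gap: 0.017
```

Emit:
arm_command(
  motion=[
    {"x":0,"y":0,"z":0,"rx":0,"ry":0,"rz":0,"hand":-1},
    {"x":0,"y":0,"z":0,"rx":0,"ry":0,"rz":0,"hand":-1},
    {"x":0,"y":0,"z":0,"rx":0,"ry":0,"rz":0,"hand":-1},
    {"x":0,"y":0,"z":0,"rx":0,"ry":0,"rz":0,"hand":-1},
    {"x":0,"y":0,"z":0,"rx":0,"ry":0,"rz":0,"hand":-1},
  ],
)

```text
clock: 12.3
tcp_pos: [0.5894, -0.0378, 0.0893]
orientation: [-0.0, 0.996, 0.087, 0.0]
wrist_force: [0.8, -0.0, -0.1]
finger_gap: 0.0854
```

```bash
python3 look.py 9;python3 kn.py
```

```text
t 12.3 tcp [ 0.5894 -0.0378  0.0893] yawx 10.01 q6 2.767 F [ 0.8 -0.  -0.1] T [-0.02 -0.01  0.03] gap 0.0854
shift [ 0.6  0.3 -9.7] rot [  0.  -0. -80.]
scene 150 z pct [0.086  0.0903 0.1056 0.1143 0.1158]
 dir -170.73266434842463
```

View pics/scene9.png

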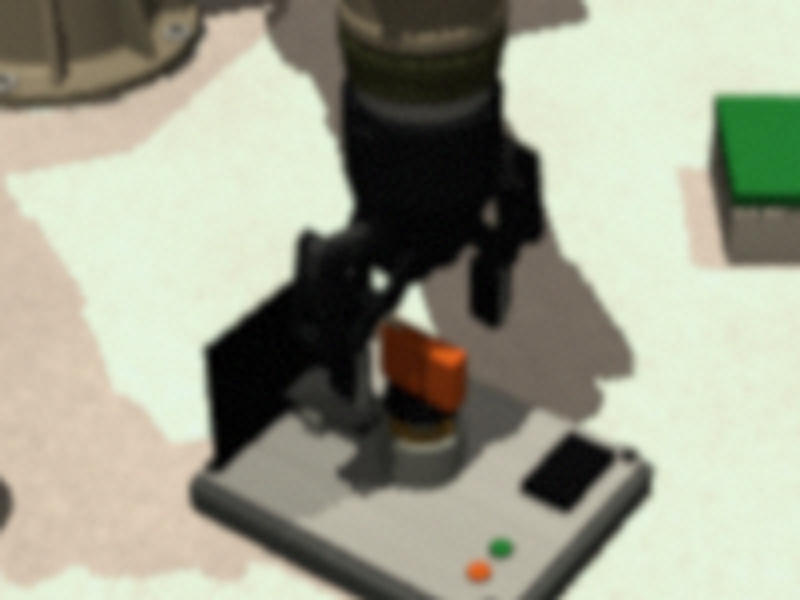

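Emit:
arm_command(
  motion=[
    {"x":0,"y":0,"z":0,"rx":0,"ry":0,"rz":-10,"hand":-1},
    {"x":0,"y":0,"z":0,"rx":0,"ry":0,"rz":-20,"hand":-1},
    {"x":0,"y":0,"z":0,"rx":0,"ry":0,"rz":-30,"hand":-1},
    {"x":0,"y":0,"z":0,"rx":0,"ry":0,"rz":-40,"hand":-1},
    {"x":0,"y":0,"z":0,"rx":0,"ry":0,"rz":-50,"hand":-1},
    {"x":0,"y":0,"z":0,"rx":0,"ry":0,"rz":-60,"hand":-1},
    {"x":0,"y":0,"z":0,"rx":0,"ry":0,"rz":-70,"hand":-1},
    {"x":0,"y":0,"z":0,"rx":0,"ry":0,"rz":-80,"hand":-1},
    {"x":0,"y":0,"z":0,"rx":0,"ry":0,"rz":-90,"hand":-1},
  ],
)

```text
clock: 13.58
tcp_pos: [0.5893, -0.0377, 0.0893]
orientation: [-0.0, 0.641, 0.768, 0.0]
wrist_force: [0.4, -1.0, 0.3]
finger_gap: 0.0855
```

Emit:
arm_command(
  motion=[
    {"x":0,"y":0,"z":0,"rx":0,"ry":0,"rz":-10,"hand":-1},
    {"x":0,"y":0,"z":0,"rx":0,"ry":0,"rz":-20,"hand":-1},
    {"x":0,"y":0,"z":0,"rx":0,"ry":0,"rz":-30,"hand":-1},
    {"x":0,"y":0,"z":0,"rx":0,"ry":0,"rz":-40,"hand":-1},
    {"x":0,"y":0,"z":0,"rx":0,"ry":0,"rz":-50,"hand":-1},
    {"x":0,"y":0,"z":0,"rx":0,"ry":0,"rz":-60,"hand":-1},
    {"x":0,"y":0,"z":0,"rx":0,"ry":0,"rz":-70,"hand":-1},
    {"x":0,"y":0,"z":0,"rx":0,"ry":0,"rz":-80,"hand":-1},
    {"x":0,"y":0,"z":0,"rx":0,"ry":0,"rz":-90,"hand":-1},
    {"x":0,"y":0,"z":0,"rx":0,"ry":0,"rz":-94,"hand":-1},
  ],
)

```text
clock: 14.82
tcp_pos: [0.5893, -0.0377, 0.0893]
orientation: [0.0, -0.123, 0.992, 0.0]
wrist_force: [0.1, 0.3, -0.1]
finger_gap: 0.0858
```

Emit:
arm_command(
  motion=[
    {"x":0,"y":0,"z":0,"rx":0,"ry":0,"rz":0,"hand":0},
    {"x":0,"y":0,"z":0,"rx":0,"ry":0,"rz":0,"hand":0.5},
    {"x":0,"y":0,"z":0,"rx":0,"ry":0,"rz":0,"hand":0.6},
    {"x":0,"y":0,"z":0,"rx":0,"ry":0,"rz":0,"hand":0.6},
    {"x":0,"y":0,"z":0,"rx":0,"ry":0,"rz":0,"hand":0.6},
    {"x":0,"y":0,"z":0,"rx":0,"ry":0,"rz":0,"hand":0.6},
  ],
)

```text
clock: 15.58
tcp_pos: [0.5893, -0.0378, 0.0893]
orientation: [0.0, -0.122, 0.993, 0.0]
wrist_force: [0.0, 0.2, 0.6]
finger_gap: 0.0173
```

```bash
python3 look.py 10;python3 kn.py
```

```text
t 15.57 tcp [ 0.5893 -0.0378  0.0893] yawx -166.02 q6 -0.444 F [0.  0.2 0.6] T [-0.07 -0.    0.01] gap 0.0173
shift [-0.6 -0.4 -9.7] rot [  0.  -0. 104.]
scene 131 z pct [0.0872 0.09   0.1058 0.1141 0.1153]
 dir -168.52936066369804
```

View pics/scene10.png

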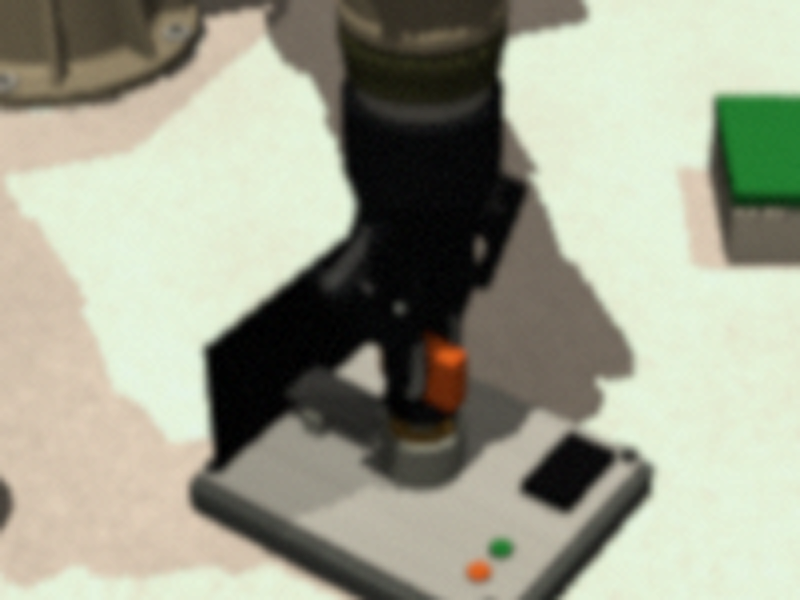

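Emit:
arm_command(
  motion=[
    {"x":0,"y":0,"z":0,"rx":0,"ry":0,"rz":8,"hand":0.6},
    {"x":0,"y":0,"z":0,"rx":0,"ry":0,"rz":16,"hand":0.6},
    {"x":0,"y":0,"z":1,"rx":0,"ry":0,"rz":24,"hand":0.6},
    {"x":0,"y":0,"z":1,"rx":0,"ry":0,"rz":32,"hand":0.6},
    {"x":0,"y":0,"z":1,"rx":0,"ry":0,"rz":40,"hand":0.6},
    {"x":0,"y":0,"z":1,"rx":0,"ry":0,"rz":48,"hand":0.6},
    {"x":0,"y":0,"z":2,"rx":0,"ry":0,"rz":56,"hand":0.6},
    {"x":0,"y":0,"z":2,"rx":0,"ry":0,"rz":64,"hand":0.6},
    {"x":0,"y":0,"z":2,"rx":0,"ry":0,"rz":72,"hand":0.6},
    {"x":0,"y":0,"z":2,"rx":0,"ry":0,"rz":80,"hand":0.6},
  ],
)

```text
clock: 16.98
tcp_pos: [0.5891, -0.0373, 0.0874]
orientation: [-0.0, 0.546, 0.837, 0.0]
wrist_force: [-1.0, 1.5, 0.8]
finger_gap: 0.0171
```

Emit:
arm_command(
  motion=[
    {"x":0,"y":0,"z":0,"rx":0,"ry":0,"rz":8,"hand":0.6},
    {"x":0,"y":0,"z":0,"rx":0,"ry":0,"rz":16,"hand":0.6},
    {"x":0,"y":0,"z":1,"rx":0,"ry":0,"rz":24,"hand":0.6},
    {"x":0,"y":0,"z":1,"rx":0,"ry":0,"rz":32,"hand":0.6},
    {"x":0,"y":0,"z":1,"rx":0,"ry":0,"rz":40,"hand":0.6},
    {"x":0,"y":0,"z":1,"rx":0,"ry":0,"rz":48,"hand":0.6},
    {"x":0,"y":0,"z":2,"rx":0,"ry":0,"rz":56,"hand":0.6},
    {"x":0,"y":0,"z":2,"rx":0,"ry":0,"rz":64,"hand":0.6},
    {"x":0,"y":0,"z":2,"rx":0,"ry":0,"rz":72,"hand":0.6},
    {"x":0,"y":0,"z":2,"rx":0,"ry":0,"rz":80,"hand":0.6},
  ],
)

```text
clock: 18.23
tcp_pos: [0.5894, -0.0372, 0.0856]
orientation: [-0.0, 0.957, 0.29, 0.0]
wrist_force: [-0.6, 1.2, 1.0]
finger_gap: 0.0172
```

```bash
python3 look.py 11;python3 kn.py
```

```text
t 18.23 tcp [ 0.5894 -0.0372  0.0856] yawx 33.75 q6 2.353 F [-0.6  1.2  1. ] T [0.32 0.01 0.12] gap 0.0172
shift [  0.1   1.  -13.4] rot [ -0.   -0.1 -56.2]
scene 114 z pct [0.0828 0.0855 0.0974 0.11   0.1115]
 dir -143.56470930125892
```

View pics/scene11.png

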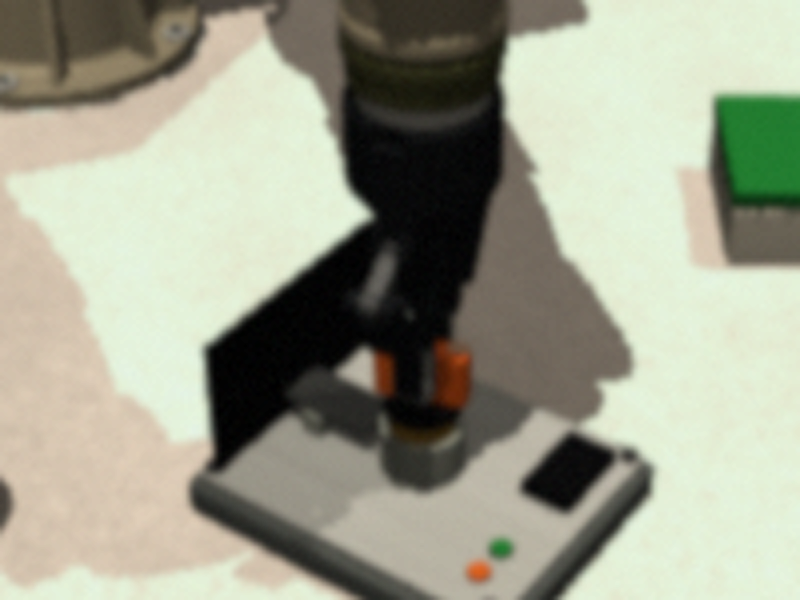

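Emit:
arm_command(
  motion=[
    {"x":0,"y":0,"z":0,"rx":0,"ry":0,"rz":0,"hand":0.7},
    {"x":0,"y":0,"z":0,"rx":0,"ry":0,"rz":0,"hand":0.8},
    {"x":0,"y":0,"z":0,"rx":0,"ry":0,"rz":0,"hand":1},
    {"x":0,"y":0,"z":0,"rx":0,"ry":0,"rz":0,"hand":1},
    {"x":0,"y":0,"z":0,"rx":0,"ry":0,"rz":0,"hand":1},
    {"x":0,"y":0,"z":0,"rx":0,"ry":0,"rz":0,"hand":1},
    {"x":0,"y":0,"z":0,"rx":0,"ry":0,"rz":0,"hand":1},
  ],
  force=30,
)

```text
clock: 19.25
tcp_pos: [0.5893, -0.0376, 0.0853]
orientation: [-0.0, 0.956, 0.292, 0.0]
wrist_force: [-0.2, 3.3, 2.2]
finger_gap: 0.0135
```

```bash
python3 look.py 12;python3 kn.py
python3 - <<'E'
from h import *
for c in('scene','top'):
    p=viewer.read_camera(c); print(c)
    for q in('tube_rack','tip_box','reagent','beaker'):
        for r in finder.masks_of(p,q)[:2]:
            uv,w=cloud(p,r['region']); print(q,round(r['score'],2),r['at'],np.round(np.percentile(w,50,axis=0),3).tolist())
E
```

```text
t 19.25 tcp [ 0.5893 -0.0376  0.0853] yawx 33.99 q6 2.349 F [-0.2  3.3  2.2] T [ 0.77  0.12 -0.05] gap 0.0135
shift [  0.3   0.7 -13.7] rot [ -0.  -0. -56.]
scene 110 z pct [0.0827 0.0843 0.0974 0.1098 0.1114]
 dir -152.52994663143744
scene
tube_rack 0.75 [457.7, 233.6] [0.654, 0.31, 0.038]
tip_box 0.65 [405.0, 204.2] [0.512, 0.289, 0.057]
reagent 0.71 [203.1, 347.6] [0.671, -0.314, 0.066]
beaker 0.72 [184.4, 278.0] [0.488, -0.28, 0.057]
beaker 0.69 [318.6, 260.5] [0.603, -0.036, 0.083]
top
tube_rack 0.81 [156.5, 211.5] [0.649, 0.319, 0.05]
tip_box 0.81 [166.3, 285.7] [0.484, 0.303, 0.059]
tip_box 0.23 [155.7, 212.5] [0.649, 0.319, 0.05]
reagent 0.57 [437.0, 199.1] [0.648, -0.301, 0.077]
beaker 0.57 [434.7, 284.1] [0.475, -0.288, 0.029]
```

View pics/scene12.png

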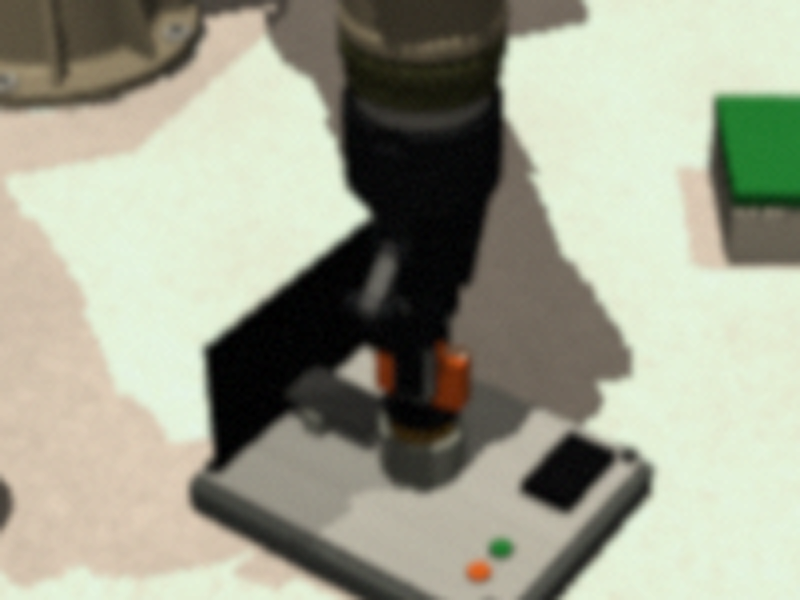

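```bash
python3 -c "
from h import *
print(hand_in())"
```

```text
the job is handed in; nothing more can be done
None
```

The screw is started in its thread and the job was handed in at about 19 s of robot time. `hand_in` reports no verdict, so the result below is from my own checks.

**What I did:**
- I set the fingers about 3 mm wider than the wing and turned it backward about 140°. The wing top then fell about 8 to 9 mm, from 0.128 to 0.119 m, and the rub torque went to nearly zero.
- I turned it forward about one full turn, with one half-turn re-grip partway.
- I closed the fingers on the wing with 30 N and left them there.

**Last checks:**
- **Sink:** the wing top stands at 0.111 m, so the screw has sunk about 16 mm (12.5 mm needed). This comes from camera depth.
- **Turn:** about 6.0 to 6.1 rad, within the 4.8 to 6.9 allowed. I worked this out from the grip direction (34°) and the loader's yaw (22°). The raw camera direction of the wing was noisier, 28° to 36° at the end, which still lands inside the range.
- **Grip:** finger opening 13.5 mm on the 14 mm wing, with wrist forces of about 4 N. I could not read the finger contact force directly.
- **Bystanders:** the tube rack, tip box, bottle and beaker all read within about 2 mm of their starting positions in both cameras.

No check failed. One move call was refused at the start for missing fields, before anything had moved.

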